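Hold the colour reader's shutter at the index

ROBOT

A 6-joint arm with a two-finger parallel gripper is mounted at the origin on a cart in front of the work surface, level with it; the furniture and walls round the work are solid. World frame = base frame: x ahead of the robot, y to its left, z up, the work surface at z = 0. Lengths are in m, angles in rad, forces in N, time in s.
With the tool pointing down it reaches from about 0.325 to 0.775 m from the base axis. Payload 5.5 kg.
Tool frame: the origin (TCP) lies at the very end of the fingers, on their centre line; the grasp point (between the pads) lies env.hold_point_z behind it (env.hold_point_z is the distance from the TCP to the grasp point, in m); z points along the fingers, y is the line along which they close (so a half turn about z gives the same grasp; the last joint's range is limited). The gripper opens to 85 mm and grips with 20 to 120 N. Pads are 22 mm wide; open, the fingers measure 114 mm over their backs; the gripper's body (76 mm by 85 mm) begins 54 mm behind the grasp point. The pads swing forward as they close: fully open they stand 13 mm farther back than shut.
Start: joints at [1.056, 0.091, 1.231, -0, 1.82, -0.057], TCP at [0.265, 0.538, 0.197] pointing down, gripper open.
Joint ranges: [-2.87, 2.87], [-0.86, 2.18], [0.17, 2.46], [-1.51, 4.65], [0.06, 2.69], [-2.65, 2.65]. Speed limits (rad/s): [2.57, 2.57, 3.01, 3.14, 3.14, 3.14].

INTERFACE

Orientations are given as a rotation vector (axis times angle).
In Python, from cell import status, imaging, ticket, env gives the robot as it stands.
- The arm moves only by the shell command python3 -m inch 'ROWS'. ROWS is JSON, a list of rows, each an object with "dp": the shift along the tool's x, y, z in mm, a list of three; "turn": the turn, a rotation vector about the tool's x, y, z in degrees, a list of three; "fingers": the closure in counts, from 0 (fully open) to 255 (shut). In form: [{"dp": [x, y, z], "turn": [wx, wy, wz], "fingers": fingers}, ...]. A call has 1 to 20 rows; each row is the pose to reach, as a shift and turn from the pose commanded when the call began, along the tool's axes at that moment; what a row does not reach only later rows make up. A row lasts 1/12 s, in which the tool goes at most 41.7 mm and 7.16 degrees, less where a joint would pass 70% of its speed; a pose out of reach is approached as far as the arm can. A call with a gripper value outside its range is refused whole. The fingers move at their own pace and stop on an object; the grip force is fixed at half the most. Time passes only in rows, so rows that repeat a pose let the fingers close. It gives the time, the measured TCP pose, the force, the opening and the grip force at its end, in the units of the state.
- status.observe(): the state, without advancing time (a new reading comes with each control period).
- imaging.camera(name): name is "side" or "top"; returns the picture (480x640x3 uint8, blue, green, red); there is no depth.
- imaging.camera_info(name): a dict with "vertical_fov" (degrees; the focal length in pixels is half the picture's height over the tangent of half this angle, whatever the lens; pixels are square), "cx", "cy" (the principal point, pixels), "world_to_cam" (4x4, takes a point from world to camera coordinates). Camera axes: x right, y down, z forward; pixel columns grow to the right and rows downward; lengths in m; the calibration is good to about 2 mm. A picture is of the moment at which its call begins. camera_info takes no time and is no camera call.
- ticket.sign_off(): hands the job in; it is judged then, once.
The state is a dict: "time_s": time; "joint_pos": joint angles; "joint_vel": joint speeds; "tau": joint torques, N m; "ee_pos": TCP position; "orientation": TCP orientation; "wrist_force": force on the tool from outside, world axes, zero at the start; "moment": the same for the moment, N m; "width": opening from 0.0 (shut) to 1.0 (fully open); "gripper_force": force on a finger pad.
Only numpy, scipy, OpenCV 4.12 (cv2) and the standard library are available. Lean on these libraries where they do the work, as an engineer would, in place of code of your own. Each camera call takes 0.05 s, during which the arm holds its last target. There are 200 camera calls.

TASK

Set up the colour reader for a reading: stand the capped specimen cup upright in the middle of the reader's narrow raised pedestal and let go of it. Then pull the reader's spring-return shutter handle out until its pointer stands beside the index block on the scale, and finish there, still holding the handle so that it does not spring back. Leave the other things on the bench where they are.

Things in the scene. Friction and masses are not known exactly. Their poses are not given: they have to be found in the camera images.
- capped_cup: The specimen cup to be read, the only cup with a lid (a wide flat screw cap). 50 mm tall; body 42 mm across at heights 0 to 36 mm, cap 48 mm across at heights 36 to 50 mm; about 50 g. Loose, starts upright on the bench. Origin at the centre of its underside, z up.
- colour_reader: Fixed bench instrument, turned about z. Origin on the bench; own -x is its front, +y its left. Base plate x -150 to 100, y -125 to 125 mm, top 12 mm above the bench. White head x 0 to 90, y -120 to -10 mm, 109 mm high. Pedestal (36 mm disc, 67 mm high) at x 30, y 75 mm. Shutter slides along x at y -60 mm in front of the head. Scale ledge 20 mm wide, 26 mm high, along x at y -97 mm.
- pedestal_top (a point): Centre of the flat top disc (36 mm across) of the reader's pedestal, 67 mm above the bench; the cup stands on it.
- shutter (a joint): Shutter slide, m: 0 = pushed home by its spring; grows as the handle is pulled out along the reader's -x, up to 0.075. The spring pulls it home with about 4 N at 0 and 9.5 N at 0.075; nothing latches it. At value v the pointer and handle centre are at x = -60 mm - v in the reader's frame.
- handle_foot (a point): Centre of the foot of the upright black handle on the shutter carriage, 20 mm (x) by 16 mm (y), 60 mm tall, axes as the reader's. The foot is 45 mm above the bench, so the handle spans 45 to 105 mm above the bench. With the shutter home its centre is 60 mm in front of the head; nothing is within 40 mm of it above its foot but a screw head (46 mm above the bench).
- pointer (a point): Tip of the small pointer tongue on the right (-y) side of the shutter carriage, 42 mm above the bench, 25 mm to the right of the handle's axis; it moves with the shutter and has the same x as the handle's centre in the reader's frame.
- index_rider: Index block: fixed steel block on the scale ledge, 8 mm along x, 22 mm along y, 16 mm high, screw head on top; its place along the ledge varies, 25 to 60 mm in front of the pointer's home position. Axes as the reader's, origin at the centre of its underside, 26 mm above the bench. Pointer at the index: both have the same x in the reader's frame; the block's width is the tolerance.
- measuring_cup: Bystander: clear open measuring cup, 51 mm across, 55 mm tall, origin at the centre of its underside.
- open_cup: Bystander: clear open specimen cup without lid, 56 mm across, 60 mm tall, origin at the centre of its underside.
- bottle: Bystander: reagent bottle, 48 mm across, 105 mm tall, origin at the centre of its underside.
There are look-alikes about, which are no part of the job. What is shaped like the capped_cup but black, purple or yellow is not meant.

How it is judged:
By the outcome, as a careful person would: the job done as asked, in the order asked, and still so for the second after the job is handed in, while the arm keeps its last pose, push and grip.
It also fails if it takes over 45 s, if anything falls off the work surface, if the arm or the gripper's body presses on something with over 40 N, if the wrist force passes 120 N, or if a joint passes its speed limit or range.

## Working session

There is one attempt and no reset: what is moved stays moved. The work goes in short steps, Python scripts to look and compute and a shell command to move; the robot and the scene stay as the last step left them, time stands still between calls to the robot, and variables do not carry over. Pictures are saved under pics/ and viewed, at most 13 in all, crops included, and the job is handed in when it is done.

```bash
mkdir -p pics; python3 - <<'E'
from cell import status, imaging, env
import cv2
for n in("side","top"):
    cv2.imwrite(f"pics/{n}0.png",imaging.camera(n)); i=imaging.camera_info(n); print(n,i)
print(env.hold_point_z); s=status.observe(); print(s["ee_pos"],s["orientation"],s["time_s"])
E
```

```text
side {'vertical_fov': 46.19785498507709, 'cx': 317.2127903231784, 'cy': 232.07866609003662, 'world_to_cam': array([[ 0.8369678 ,  0.54719124,  0.00816397, -0.38686175],
       [ 0.28140121, -0.41753257, -0.86399069, -0.06698933],
       [-0.46935941,  0.72542974, -0.50344159,  1.62103961],
       [ 0.        ,  0.        ,  0.        ,  1.        ]])}
top {'vertical_fov': 45.59951892546231, 'cx': 330.2588355552457, 'cy': 235.92609002244615, 'world_to_cam': array([[ 0.02153596, -0.999734  ,  0.00825379, -0.07949287],
       [-0.9968245 , -0.02210487, -0.07650032,  0.47775412],
       [ 0.07666242, -0.00658007, -0.99703539,  1.31811841],
       [ 0.        ,  0.        ,  0.        ,  1.        ]])}
0.0187
[0.26503394 0.53795079 0.1958868 ] [-7.12764577e-01 -3.05918758e+00  2.56340959e-03] 0.1
```

View pics/top0.png

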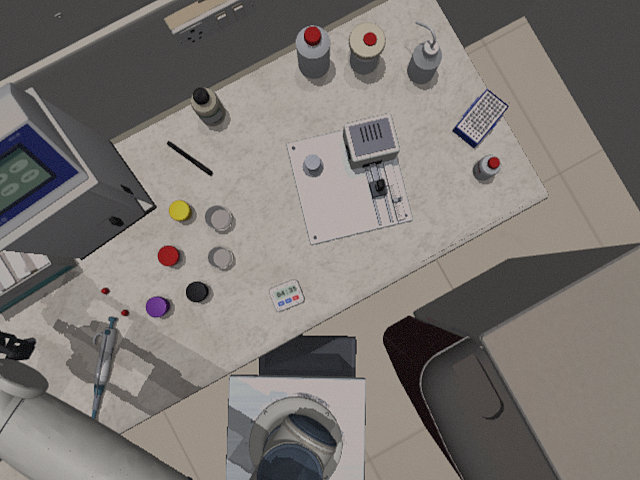

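View pics/side0.png

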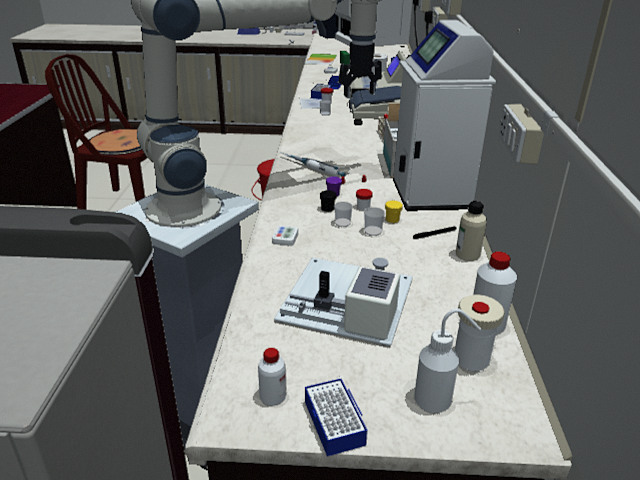

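Top view: the red-capped cup is at (169,256), the pedestal at (313,162), and the handle near (379,187). The side view shows the same cup at (364,195). Next: masks and closer crops.

```bash
cat > h.py <<'E'
import numpy as np, cv2
from cell import status, imaging, env
from scipy.spatial.transform import Rotation as R
def ray(n,u,v):
    i=imaging.camera_info(n); f=240/np.tan(np.radians(i["vertical_fov"]/2)); T=i["world_to_cam"]
    d=T[:3,:3].T@np.array([(u-i["cx"])/f,(v-i["cy"])/f,1]); return -T[:3,:3].T@T[:3,3], d
def onz(n,u,v,z):
    o,d=ray(n,u,v); return o+d*(z-o[2])/d[2]
def tri(a,b):
    (o,d),(p,e)=ray("top",*a),ray("side",*b); s=np.linalg.lstsq(np.c_[d,-e],p-o,rcond=None)[0]
    x,y=o+d*s[0],p+e*s[1]; return (x+y)/2,np.linalg.norm(x-y)
def proj(n,P):
    i=imaging.camera_info(n); f=240/np.tan(np.radians(i["vertical_fov"]/2)); T=i["world_to_cam"]
    c=T[:3,:3]@P+T[:3,3]; return c[:2]/c[2]*f+[i["cx"],i["cy"]]
def red(img):
    h=cv2.cvtColor(img,cv2.COLOR_BGR2HSV); return (((h[...,0]<8)|(h[...,0]>172))&(h[...,1]>130)&(h[...,2]>60)).astype(np.uint8)
E
python3 - <<'E'
from h import *
t=cv2.imread("pics/top0.png"); s=cv2.imread("pics/side0.png")
for n,im,(x0,y0,x1,y1) in(("top",t,(145,235,195,280)),("side",s,(350,180,380,215))):
    m=red(im)[y0:y1,x0:x1]; c=max(cv2.findContours(m,0,1)[0],key=cv2.contourArea)
    (u,v),r=cv2.minEnclosingCircle(c); b=cv2.boundingRect(c)
    print(n,u+x0,v+y0,r,b, onz(n,u+x0,v+y0,.05 if n=="top" else .045))
g=cv2.cvtColor(t,cv2.COLOR_BGR2HSV)
print("ped",onz("top",313,162,.067))
for p in((288,143),(308,242),(411,217)): print(onz("top",*p,.012))
cv2.imwrite("pics/ct.png",cv2.resize(t[110:250,280:420],(600,600),interpolation=3))
cv2.imwrite("pics/cs.png",cv2.resize(s[250:350,270:420],(800,533),interpolation=3))
E
```

```text
top 168.0 255.5 10.594910621643066 (13, 11, 21, 20) [0.42413338 0.29924816 0.05      ]
side 363.5 193.5 7.648629188537598 (6, 9, 16, 10) [0.42544212 0.29838589 0.045     ]
ped [ 0.64367437 -0.02576225  0.067     ]
[0.69953224 0.03630847 0.012     ]
[ 0.46441319 -0.01708264  0.012     ]
[ 0.52893357 -0.25875898  0.012     ]
```

View pics/ct.png

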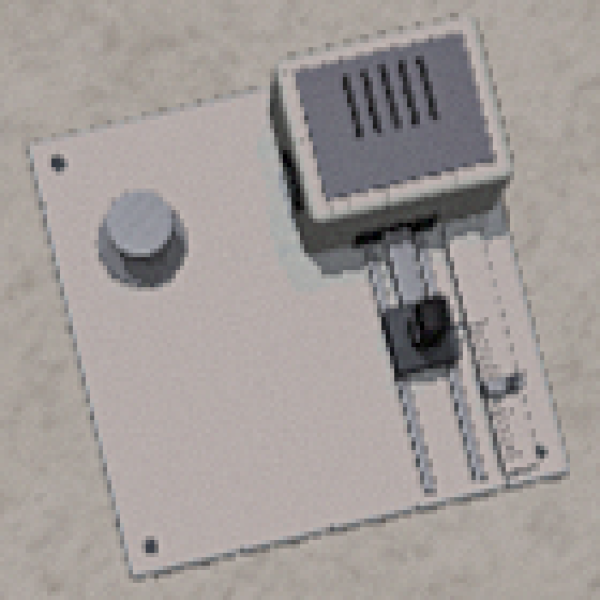

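View pics/cs.png

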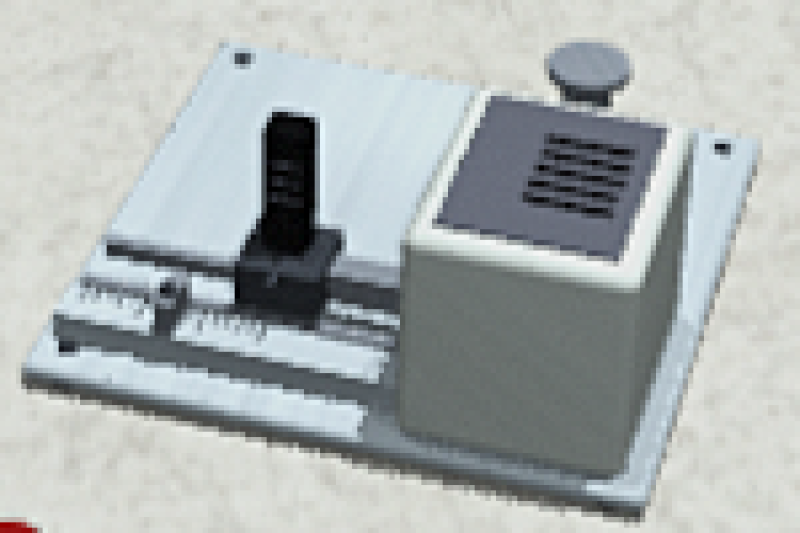

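```bash
cat > rd.py <<'E'
from h import *
from scipy.optimize import least_squares
T=lambda u,v:("top",280+(u+.5)/4.2857-.5,110+(v+.5)/4.2857-.5)
S=lambda u,v:("side",270+(u+.5)/5.3333-.5,250+(v+.5)/5.3333-.5)
obs=[(T(30,145),.1,.125,.012),(T(133,577),-.15,.125,.012),(T(568,470),-.15,-.125,.012),(T(140,222),.03,.075,.067),(T(433,308),-.06,-.06,.105),
(S(225,43),-.15,.125,.012),(S(22,368),-.15,-.125,.012),(S(762,152),.1,.125,.012),(S(642,507),.1,-.125,.012),(S(590,67),.03,.075,.067),(S(291,118),-.06,-.06,.105)]
P=np.array([onz(*o[0],o[3])[:2] for o in obs]); L=np.array([o[1:3] for o in obs])
rot=lambda a:np.array([[np.cos(a),-np.sin(a)],[np.sin(a),np.cos(a)]])
r=least_squares(lambda q:(L@rot(q[0]).T+q[1:]-P).ravel(),[.23,.6,-.1],loss="soft_l1",f_scale=.002)
q=r.x
def w2r(p): return rot(q[0]).T@(np.array(p)[:2]-q[1:])
def r2w(p): return rot(q[0])@np.array(p)+q[1:]
E
python3 - <<'E'
from rd import *
print(np.degrees(q[0]),q[1:]); print((r.fun.reshape(-1,2)*1000).round(1) )
print(np.round((P-(L@rot(q[0]).T+q[1:]))*1000,1))
print("ped",r2w((.03,.075)),"handle",r2w((-.06,-.06)))
print("idx top",w2r(onz(*T(500,385),.043)),"side",w2r(onz(*S(166,297),.042)), tri(T(503,384)[1:],S(168,288)[1:]))
s=status.observe();print(s["ee_pos"],R.from_rotvec(s["orientation"]).as_matrix().round(3))
E
```

```text
14.734435694924345 [ 0.63703559 -0.10524425]
[[ 3.6  1.5]
 [ 0.9  0.9]
 [ 0.2 -2.7]
 [ 2.  -1. ]
 [-1.4 -1.5]
 [-1.8  1.7]
 [-2.3 -0.3]
 [-2.9  7.6]
 [ 0.4  0.6]
 [-0.2 -0.2]
 [ 1.7 -3.9]]
[[-3.6 -1.5]
 [-0.9 -0.9]
 [-0.2  2.7]
 [-2.   1. ]
 [ 1.4  1.5]
 [ 1.8 -1.7]
 [ 2.3  0.3]
 [ 2.9 -7.6]
 [-0.4 -0.6]
 [ 0.2  0.2]
 [-1.7  3.9]]
ped [ 0.6469736  -0.02508044] handle [ 0.59426904 -0.17853151]
idx top [-0.09833543 -0.09245602] side [-0.09633183 -0.10089507] (array([ 0.56633777, -0.22145358,  0.04126975]), np.float64(0.0001438595746221488))
[0.26503394 0.53795079 0.1958868 ] [[-0.897  0.442 -0.001]
 [ 0.442  0.897 -0.001]
 [ 0.    -0.002 -1.   ]]
```

The fit is consistent: yaw 14.7°, pedestal at about (0.646, -0.025), cup at (0.4245, 0.299), and index near v = 37 mm. Moving above the cup now.

```bash
python3 -m inch '[{"dp":[-249,-144,46],"turn":[0,0,49],"fingers":0},{"dp":[-249,-144,46],"turn":[0,0,49],"fingers":0},{"dp":[-249,-144,46],"turn":[0,0,49],"fingers":0},{"dp":[-249,-144,46],"turn":[0,0,49],"fingers":0},{"dp":[-249,-144,46],"turn":[0,0,49],"fingers":0},{"dp":[-249,-144,46],"turn":[0,0,49],"fingers":0},{"dp":[-249,-144,46],"turn":[0,0,49],"fingers":0},{"dp":[-249,-144,46],"turn":[0,0,49],"fingers":0},{"dp":[-249,-144,46],"turn":[0,0,49],"fingers":0},{"dp":[-249,-144,46],"turn":[0,0,49],"fingers":0},{"dp":[-249,-144,46],"turn":[0,0,49],"fingers":0}]'
cat > to.py <<'E'
from rd import *
import sys
s=status.observe(); M=R.from_rotvec(s["orientation"]).as_matrix(); t=np.array(eval(sys.argv[1]))
print("pos",s["ee_pos"].round(4),"yaw of y",np.degrees(np.arctan2(M[1,1],M[0,1])).round(2),"dp",(M.T@(t-s["ee_pos"])*1000).round(1),"F",s["wrist_force"].round(1),"w",s["width"],s["gripper_force"],"t",s["time_s"])
E
python3 to.py "(.4245,.299,.02)"
```

```text
time_s: 1.02
ee_pos: [0.4243, 0.3001, 0.151]
orientation: [-1.914, -2.49, -0.001]
wrist_force: [-0.7, -0.2, 0.1]
width: 1.0
gripper_force: 0.0
pos [0.4243 0.3001 0.151 ] yaw of y 14.9 dp [-1.20e+00 -1.00e-01  1.31e+02] F [-0.7 -0.2  0.1] w 0.9995266807604524 0.0 t 1.0167
```

```bash
python3 -m inch '[{"dp":[-1,0,40],"turn":[0,0,0],"fingers":0},{"dp":[-1,0,80],"turn":[0,0,0],"fingers":0},{"dp":[-1,0,110],"turn":[0,0,0],"fingers":0},{"dp":[-1,0,131],"turn":[0,0,0],"fingers":0},{"dp":[-1,0,131],"turn":[0,0,0],"fingers":0},{"dp":[-1,0,131],"turn":[0,0,0],"fingers":255},{"dp":[-1,0,131],"turn":[0,0,0],"fingers":255},{"dp":[-1,0,131],"turn":[0,0,0],"fingers":255},{"dp":[-1,0,131],"turn":[0,0,0],"fingers":255},{"dp":[-1,0,131],"turn":[0,0,0],"fingers":255},{"dp":[-1,0,131],"turn":[0,0,0],"fingers":255},{"dp":[-1,0,131],"turn":[0,0,0],"fingers":255},{"dp":[-1,0,131],"turn":[0,0,0],"fingers":255},{"dp":[-1,0,131],"turn":[0,0,0],"fingers":255}]'
python3 to.py "(.6465,-.025,.17)"
```

```text
time_s: 2.18
ee_pos: [0.4252, 0.298, 0.0199]
orientation: [1.918, 2.488, 0.0]
wrist_force: [0.1, -0.2, 0.5]
width: -0.005
gripper_force: 0.0
pos [0.4252 0.298  0.0199] yaw of y 14.76 dp [-368.7  131.7 -150.1] F [ 0.1 -0.2  0.5] w -0.005156872335982804 0.0 t 2.1833
```

The fingers shut on nothing, so I'll look.

```bash
python3 - <<'E'
from h import *
a=imaging.camera("top")[200:320,100:260]; b=imaging.camera("side")[130:250,280:440]
cv2.imwrite("pics/g1.png",cv2.resize(np.vstack([a,b]),(640,960),interpolation=3)[:, :] if 0 else cv2.resize(np.hstack([a,b]),(800,300),interpolation=3))
E
```

```text
(no output)
```

View pics/g1.png

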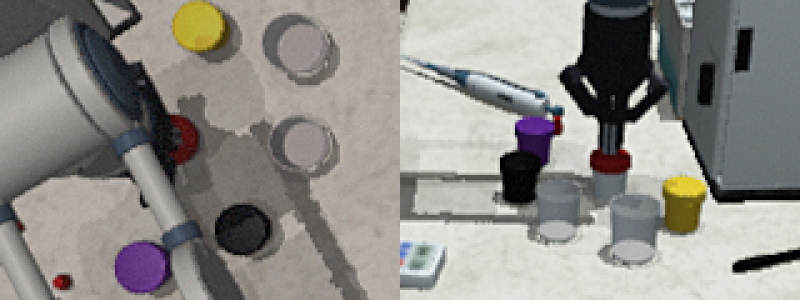

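```bash
python3 - <<'E'
from h import *
s=status.observe(); print(s["ee_pos"],s["width"],s["gripper_force"],s["joint_pos"])
im=imaging.camera("side")
for z in(0,.02,.05,.1,.15): print(z,proj("side",np.array([*s["ee_pos"][:2],z])),proj("top",np.array([*s["ee_pos"][:2],z])))
m=red(im)[180:215,350:380]; print(cv2.boundingRect(m))
m=red(imaging.camera("top"))[235:280,145:195]; print(cv2.boundingRect(m))
cv2.imwrite("pics/g2.png",cv2.resize(im[140:220,320:410],(675,600),interpolation=0))
E
```

```text
[0.4251333  0.29798294 0.01981488] 0.0016550483457658243 0.0 [ 5.45782843e-01 -8.81941193e-02  1.72483380e+00  2.94071328e-05
  1.50507564e+00  2.88068800e-01]
0 [362.57304034 207.41717707] [174.37741109 255.98437093]
0.02 [362.91010321 201.29054281] [172.10911097 255.62798259]
0.05 [363.42359018 191.95713021] [168.57607455 255.07288278]
0.1 [364.30111643 176.00674575] [162.31165351 254.08863623]
0.15 [365.20692316 159.54232017] [155.52639523 253.02255733]
(6, 10, 16, 9)
(23, 11, 11, 20)
```

View pics/g2.png

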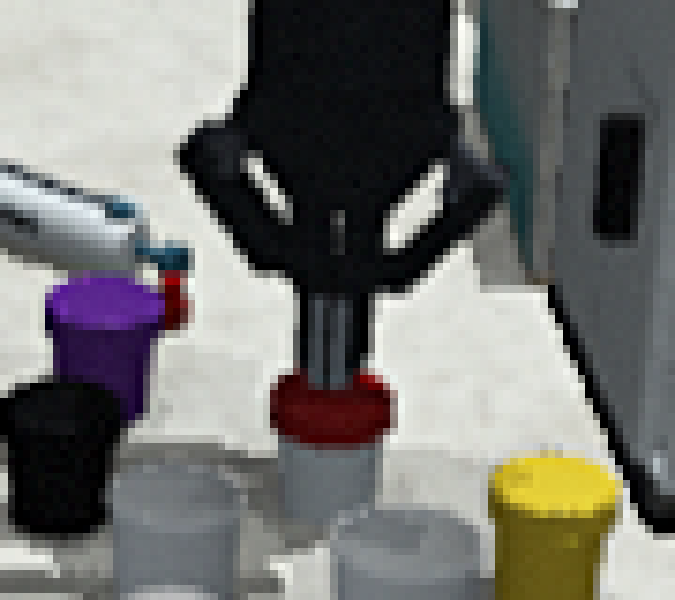

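The closed fingertips appear at the cap top (row 191.7, z≈0.05), although the reported TCP is z=0.02. I'll raise the tool and check where the tip really is.

```bash
python3 -m inch '[{"dp":[0,0,-40],"turn":[0,0,0],"fingers":255},{"dp":[0,0,-80],"turn":[0,0,0],"fingers":255},{"dp":[0,0,-80],"turn":[0,0,0],"fingers":255}]'
python3 - <<'E'
from h import *
s=status.observe(); im=imaging.camera("side"); tp=imaging.camera("top")
p=s["ee_pos"]; print(p, proj("side",p),proj("top",p))
for z in(.03,.05,.08): print(z,proj("side",p+[0,0,z]))
a=im[110:220,310:420]; b=tp[205:305,120:220]
m=red(im)[180:215,350:380]; print(cv2.boundingRect(m))
cv2.imwrite("pics/g3.png",np.hstack([cv2.resize(a,(440,440),interpolation=0),cv2.resize(b,(360,440),interpolation=0)]))
E
```

```text
time_s: 2.63
ee_pos: [0.4284, 0.3, 0.1089]
orientation: [1.915, 2.485, 0.019]
wrist_force: [1.6, 0.9, 2.6]
width: 0.002
gripper_force: 0.0
[0.4283751  0.2999834  0.10887598] [365.8156806 173.1469649] [160.29065497 252.39448622]
0.03 [366.37183905 163.27560455]
0.05 [366.7486033  156.58834553]
0.08 [367.32297227 146.39376348]
(6, 9, 16, 10)
```

View pics/g3.png

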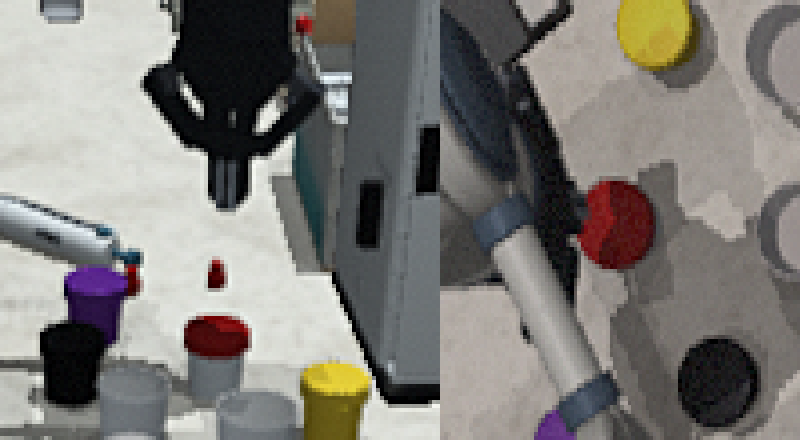

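Side view: the tip is at (366.8,161.8), where the reported pose predicts row 173. Real fingertips are therefore about 31 mm above the reported TCP, with xy agreeing, and the cup hasn't moved. I'll correct z by that amount and descend in stages.

```bash
python3 -c "
from h import *
print(tri((155.5,251.6),(366.8,161.7)))"
python3 -m inch '[{"dp":[0,0,0],"turn":[0,0,0],"fingers":0},{"dp":[0,0,0],"turn":[0,0,0],"fingers":0},{"dp":[0,0,0],"turn":[0,0,0],"fingers":0},{"dp":[0,0,0],"turn":[0,0,0],"fingers":0},{"dp":[0,0,0],"turn":[0,0,0],"fingers":0},{"dp":[0,0,0],"turn":[0,0,0],"fingers":0},{"dp":[0,0,35],"turn":[0,0,0],"fingers":0},{"dp":[0,0,65],"turn":[0,0,0],"fingers":0},{"dp":[0,0,85],"turn":[0,0,0],"fingers":0},{"dp":[0,0,85],"turn":[0,0,0],"fingers":0},{"dp":[0,0,85],"turn":[0,0,0],"fingers":0}]'
python3 to.py "(.4248,.299,-.011)"
```

```text
(array([0.42875943, 0.30036488, 0.14349274]), np.float64(0.0008636140206661442))
time_s: 3.65
ee_pos: [0.4243, 0.2975, 0.0139]
orientation: [-1.917, -2.488, 0.004]
wrist_force: [0.3, 0.9, 0.8]
width: 0.999
gripper_force: 0.0
pos [0.4243 0.2975 0.0139] yaw of y 14.77 dp [ 1.3  0.9 24.9] F [0.3 0.9 0.8] w 0.9987102042659096 0.0 t 3.65
```

```bash
python3 -m inch '[{"dp":[1,1,12],"turn":[0,0,0],"fingers":0},{"dp":[1,1,25],"turn":[0,0,0],"fingers":0},{"dp":[1,1,25],"turn":[0,0,0],"fingers":0},{"dp":[1,1,25],"turn":[0,0,0],"fingers":0}]'
python3 -m inch '[{"dp":[0,0,0],"turn":[0,0,0],"fingers":255},{"dp":[0,0,0],"turn":[0,0,0],"fingers":255},{"dp":[0,0,0],"turn":[0,0,0],"fingers":255},{"dp":[0,0,0],"turn":[0,0,0],"fingers":255},{"dp":[0,0,0],"turn":[0,0,0],"fingers":255},{"dp":[0,0,0],"turn":[0,0,0],"fingers":255}]'
python3 to.py "(.6465,-.025,.14)"
```

```text
time_s: 3.98
ee_pos: [0.4255, 0.299, -0.0107]
orientation: [-1.917, -2.488, 0.002]
wrist_force: [0.5, -0.2, 0.3]
width: 0.999
gripper_force: 0.0
time_s: 4.48
ee_pos: [0.4266, 0.2997, -0.009]
orientation: [1.917, 2.488, 0.003]
wrist_force: [-0.1, -1.0, 5.3]
width: 0.535
gripper_force: 61.8
pos [ 0.4266  0.2997 -0.009 ] yaw of y 14.77 dp [-369.9  130.2 -149. ] F [-0.1 -1.   5.3] w 0.5354432562798254 61.800774335861206 t 4.4833
```

```bash
python3 -m inch '[{"dp":[0,0,-30],"turn":[0,0,0],"fingers":255},{"dp":[0,0,-65],"turn":[0,0,0],"fingers":255},{"dp":[0,0,-100],"turn":[0,0,0],"fingers":255},{"dp":[0,0,-120],"turn":[0,0,0],"fingers":255},{"dp":[-35,12,-120],"turn":[0,0,0],"fingers":255},{"dp":[-70,25,-120],"turn":[0,0,0],"fingers":255},{"dp":[-105,37,-120],"turn":[0,0,0],"fingers":255},{"dp":[-140,50,-120],"turn":[0,0,0],"fingers":255},{"dp":[-175,62,-120],"turn":[0,0,0],"fingers":255},{"dp":[-210,75,-120],"turn":[0,0,0],"fingers":255},{"dp":[-245,87,-120],"turn":[0,0,0],"fingers":255},{"dp":[-280,99,-120],"turn":[0,0,0],"fingers":255},{"dp":[-310,110,-120],"turn":[0,0,0],"fingers":255},{"dp":[-340,121,-120],"turn":[0,0,0],"fingers":255},{"dp":[-360,127,-120],"turn":[0,0,0],"fingers":255},{"dp":[-370,131,-120],"turn":[0,0,0],"fingers":255},{"dp":[-370,131,-120],"turn":[0,0,0],"fingers":255},{"dp":[-370,131,-120],"turn":[0,0,0],"fingers":255},{"dp":[-370,131,-120],"turn":[0,0,0],"fingers":255}]'
python3 to.py "(.6465,-.025,.058)"
python3 - <<'E'
from rd import *
im=imaging.camera("side"); tp=imaging.camera("top")
a=im[210:310,330:430]; b=tp[100:240,260:400]
m=red(im)[200:300,340:430]; n,l,st,c=cv2.connectedComponentsWithStats(m); print("cap side",st[1:]+[340,200,0,0,0])
m=red(tp)[120:220,260:360]; n,l,st,c=cv2.connectedComponentsWithStats(m); print("cap top",st[1:]+[260,120,0,0,0])
P=np.array([*r2w((.03,.075)),0]); print("pedestal px", proj("side",P+[0,0,.067]),proj("side",P+[0,0,.17]),proj("top",P+[0,0,.17]))
cv2.imwrite("pics/p1.png",np.hstack([cv2.resize(a,(400,400),interpolation=0),cv2.resize(b,(400,400),interpolation=0)]))
E
```

```text
time_s: 6.07
ee_pos: [0.6463, -0.0237, 0.1098]
orientation: [-1.915, -2.489, -0.0]
wrist_force: [-0.3, 0.8, -0.5]
width: 0.539
gripper_force: 61.6
pos [ 0.6463 -0.0237  0.1098] yaw of y 14.84 dp [-1.3 -0.2 51.8] F [-0.3  0.8 -0.5] w 0.5389370853169496 61.60810589790344 t 6.0667
cap side [[373 219  20  14 192]
 [378 218   1   1   1]
 [387 218   1   1   1]
 [390 219   2   2   2]]
cap top [[302 157   3   4   7]]
pedestal px [380.11390231 262.16214786] [383.19142553 222.18561472] [311.63873494 150.35223245]
```

View pics/p1.png

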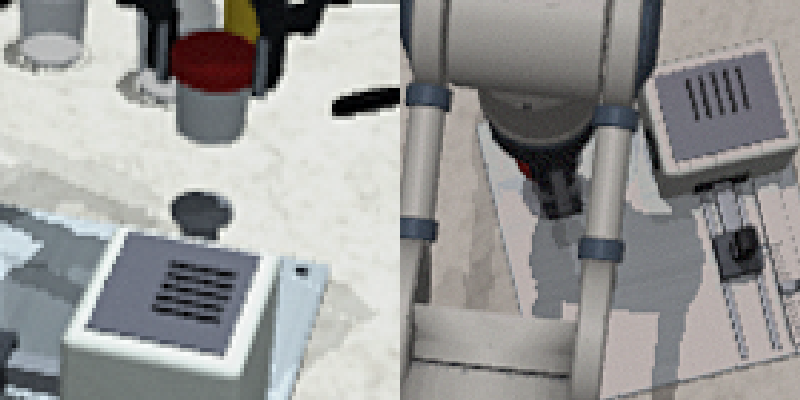

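The cup is held upright with its cap at column 383, which matches the column projected for the pedestal axis. Lowering.

```bash
python3 -m inch '[{"dp":[-1,0,20],"turn":[0,0,0],"fingers":255},{"dp":[-1,0,35],"turn":[0,0,0],"fingers":255},{"dp":[-1,0,44],"turn":[0,0,0],"fingers":255},{"dp":[-1,0,48],"turn":[0,0,0],"fingers":255},{"dp":[-1,0,48],"turn":[0,0,0],"fingers":255},{"dp":[-1,0,48],"turn":[0,0,0],"fingers":255}]'; python3 to.py "(.6465,-.025,.058)"
python3 -m inch '[{"dp":[0,0,1],"turn":[0,0,0],"fingers":255},{"dp":[0,0,2],"turn":[0,0,0],"fingers":255},{"dp":[0,0,2],"turn":[0,0,0],"fingers":255}]'
python3 -m inch '[{"dp":[0,0,1],"turn":[0,0,0],"fingers":255},{"dp":[0,0,1],"turn":[0,0,0],"fingers":255},{"dp":[0,0,1],"turn":[0,0,0],"fingers":255}]'
```

```text
time_s: 6.67
ee_pos: [0.6473, -0.0257, 0.0626]
orientation: [1.917, 2.489, 0.001]
wrist_force: [-0.8, 1.0, 0.2]
width: 0.541
gripper_force: 61.6
pos [ 0.6473 -0.0257  0.0626] yaw of y 14.8 dp [ 0.9 -0.6  4.6] F [-0.8  1.   0.2] w 0.5408501797546473 61.608030796051025 t 6.6667
time_s: 6.92
ee_pos: [0.6475, -0.0261, 0.0605]
orientation: [1.917, 2.488, 0.001]
wrist_force: [-0.1, 0.4, -0.1]
width: 0.537
gripper_force: 61.6
time_s: 7.17
ee_pos: [0.6471, -0.0261, 0.0589]
orientation: [-1.918, -2.488, 0.0]
wrist_force: [0.6, -0.1, -0.4]
width: 0.54
gripper_force: 61.6
```

```bash
for i in 1; do python3 -m inch '[{"dp":[1,-1,1],"turn":[0,0,0],"fingers":255},{"dp":[1,-1,1],"turn":[0,0,0],"fingers":255},{"dp":[1,-1,1],"turn":[0,0,0],"fingers":255}]'; done | grep -E "pos|wrist"
python3 -m inch '[{"dp":[0,0,1],"turn":[0,0,0],"fingers":255},{"dp":[0,0,1],"turn":[0,0,0],"fingers":255},{"dp":[0,0,1],"turn":[0,0,0],"fingers":255}]' | grep -E "pos|wrist"
```

```text
ee_pos: [0.646, -0.0254, 0.0581]
wrist_force: [-0.1, 0.3, 0.2]
ee_pos: [0.6461, -0.0254, 0.0581]
wrist_force: [-3.1, 0.9, 5.7]
```

```bash
python3 -m inch '[{"dp":[0,0,1],"turn":[0,0,0],"fingers":255},{"dp":[0,0,1],"turn":[0,0,0],"fingers":255},{"dp":[0,0,1],"turn":[0,0,0],"fingers":255}]' | grep -E "pos|wrist"
```

```text
ee_pos: [0.6461, -0.0254, 0.058]
wrist_force: [-3.3, -0.1, 9.0]
```

Contact came at exactly the expected height. Unloading, then releasing.

```bash
python3 -m inch '[{"dp":[0,0,-2],"turn":[0,0,0],"fingers":255},{"dp":[0,0,-2],"turn":[0,0,0],"fingers":255},{"dp":[0,0,-2],"turn":[0,0,0],"fingers":0},{"dp":[0,0,-2],"turn":[0,0,0],"fingers":0},{"dp":[0,0,-2],"turn":[0,0,0],"fingers":0},{"dp":[0,0,-2],"turn":[0,0,0],"fingers":0},{"dp":[0,0,-2],"turn":[0,0,0],"fingers":0},{"dp":[0,0,-2],"turn":[0,0,0],"fingers":0},{"dp":[0,0,-20],"turn":[0,0,0],"fingers":0},{"dp":[0,0,-50],"turn":[0,0,0],"fingers":0},{"dp":[0,0,-90],"turn":[0,0,0],"fingers":0},{"dp":[0,0,-100],"turn":[0,0,0],"fingers":0},{"dp":[0,0,-100],"turn":[0,0,0],"fingers":0}]'
python3 - <<'E'
from rd import *
im=imaging.camera("side")
m=red(im)[215:280,350:420]; k=cv2.findContours(m,0,1)[0]; c=max(k,key=cv2.contourArea); b=np.array(cv2.boundingRect(c))+[350,215,0,0]; print(b,b[0]+b[2]/2-.5,b[1]+b[3]/2-.5)
P=np.array([*r2w((.03,.075)),.067+.043]);print(proj("side",P))
print("handle",r2w((-.06,-.06)))
E
python3 to.py "(*r2w((-.06,-.06)),.15)"
```

```text
time_s: 9.0
ee_pos: [0.6482, -0.0256, 0.1621]
orientation: [1.912, 2.482, 0.008]
wrist_force: [1.0, -0.6, 0.6]
width: 1.0
gripper_force: 0.0
[371 238  21  16] 381.0 245.5
[381.36749166 245.87822326]
handle [ 0.59426904 -0.17853151]
pos [ 0.6472 -0.0255  0.1589] yaw of y 14.77 dp [-134.5  -90.3    8.7] F [ 0.1 -0.7 -0.1] w 1.0009926775391942 0.0 t 9.05
```

The cup stands centred: observed (381.0,245.5) against projected (381.4,245.9). Now the handle.

```bash
python3 -m inch '[{"dp":[-35,-23,0],"turn":[0,0,0],"fingers":110},{"dp":[-70,-47,0],"turn":[0,0,0],"fingers":110},{"dp":[-105,-70,0],"turn":[0,0,0],"fingers":110},{"dp":[-134,-90,0],"turn":[0,0,0],"fingers":110},{"dp":[-134,-90,0],"turn":[0,0,0],"fingers":110},{"dp":[-134,-90,0],"turn":[0,0,0],"fingers":110},{"dp":[-134,-90,0],"turn":[0,0,0],"fingers":110},{"dp":[-134,-90,30],"turn":[0,0,0],"fingers":110},{"dp":[-134,-90,30],"turn":[0,0,0],"fingers":110},{"dp":[-134,-90,30],"turn":[0,0,0],"fingers":110}]'
python3 to.py "(*r2w((-.06,-.06)),.029)"
python3 - <<'E'
from h import *
im=imaging.camera("side"); tp=imaging.camera("top")
a=im[200:340,270:410]; b=tp[110:250,300:440]
cv2.imwrite("pics/h1.png",np.hstack([cv2.resize(a,(400,400),interpolation=3),cv2.resize(b,(400,400),interpolation=3)]))
E
```

```text
time_s: 9.88
ee_pos: [0.5921, -0.1759, 0.1231]
orientation: [-1.912, -2.486, 0.002]
wrist_force: [-0.1, 0.2, 0.4]
width: 0.572
gripper_force: 0.0
pos [ 0.5921 -0.1759  0.1231] yaw of y 14.89 dp [-3.5  1.9 94.1] F [-0.1  0.2  0.4] w 0.5716776050751176 0.0 t 9.8833
```

View pics/h1.png

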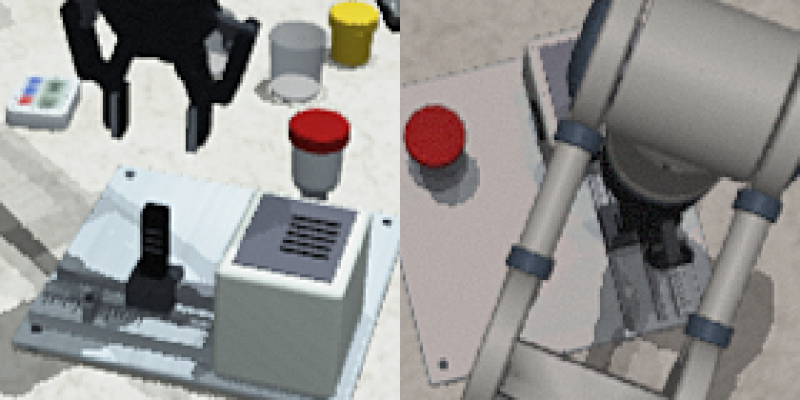

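The cup is upright on the pedestal, and the fingertips (crop columns 117 and 192) straddle the handle (column 154) symmetrically. Descending.

```bash
python3 -m inch '[{"dp":[-3,1,30],"turn":[0,0,0],"fingers":110},{"dp":[-3,1,55],"turn":[0,0,0],"fingers":110},{"dp":[-3,1,75],"turn":[0,0,0],"fingers":110},{"dp":[-3,1,90],"turn":[0,0,0],"fingers":110},{"dp":[-3,1,94],"turn":[0,0,0],"fingers":110},{"dp":[-3,1,94],"turn":[0,0,0],"fingers":110},{"dp":[-3,1,94],"turn":[0,0,0],"fingers":110}]'
python3 -m inch '[{"dp":[0,0,0],"turn":[0,0,0],"fingers":255},{"dp":[0,0,0],"turn":[0,0,0],"fingers":255},{"dp":[0,0,0],"turn":[0,0,0],"fingers":255},{"dp":[0,0,0],"turn":[0,0,0],"fingers":255},{"dp":[0,0,0],"turn":[0,0,0],"fingers":255},{"dp":[0,0,0],"turn":[0,0,0],"fingers":255}]'
```

```text
time_s: 10.57
ee_pos: [0.5957, -0.1806, 0.0337]
orientation: [1.916, 2.487, 0.001]
wrist_force: [0.5, -0.7, 0.6]
width: 0.565
gripper_force: 0.0
time_s: 11.07
ee_pos: [0.5946, -0.1812, 0.0341]
orientation: [1.917, 2.487, -0.001]
wrist_force: [-5.6, -0.5, 5.3]
width: 0.225
gripper_force: 59.6
```

```bash
python3 -m inch '[{"dp":[0,-10,0],"turn":[0,0,0],"fingers":255},{"dp":[0,-20,0],"turn":[0,0,0],"fingers":255},{"dp":[0,-30,0],"turn":[0,0,0],"fingers":255},{"dp":[0,-34,0],"turn":[0,0,0],"fingers":255},{"dp":[0,-36,0],"turn":[0,0,0],"fingers":255},{"dp":[0,-36,0],"turn":[0,0,0],"fingers":255},{"dp":[0,-36,0],"turn":[0,0,0],"fingers":255},{"dp":[0,-36,0],"turn":[0,0,0],"fingers":255}]'
python3 - <<'E'
from rd import *
print("home tcp",w2r((.5946,-.1812)),"now",w2r(status.observe()["ee_pos"]))
print("ptr top0",w2r(onz(*T(465,325),.042)))
im=imaging.camera("side"); cv2.imwrite("pics/sfull.png",im)
print("px", [np.round((proj("side",np.array([*r2w((x,y)),z]))-[280,270])*8,0) for x,y,z in((-.097,-.097,.042),(-.097,-.085,.042))])
cv2.imwrite("pics/f1.png",cv2.resize(im[270:340,280:370],(720,560),interpolation=3))
E
```

```text
time_s: 11.73
ee_pos: [0.562, -0.1899, 0.0341]
orientation: [1.914, 2.485, 0.004]
wrist_force: [6.1, 1.3, 2.6]
width: 0.225
gripper_force: 59.9
home tcp [-0.06035863 -0.06266491] now [-0.09411098 -0.06281712]
ptr top0 [-0.06208948 -0.08209753]
px [array([168., 273.]), array([184., 246.])]
```

View pics/f1.png

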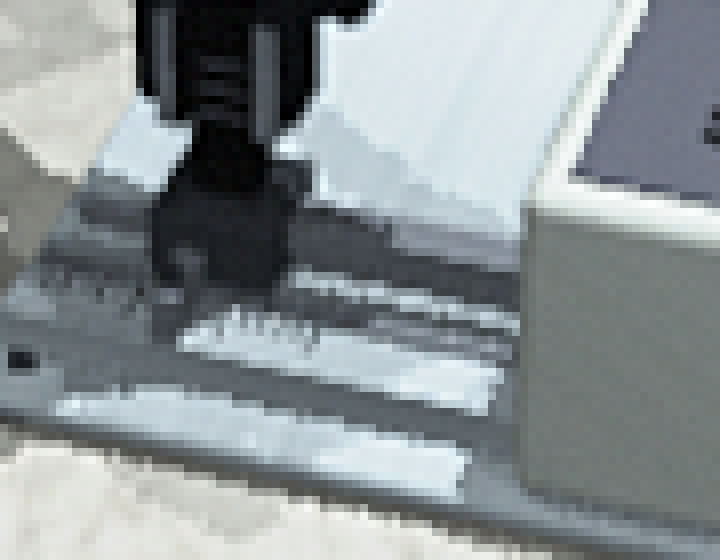

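Pointer is now at about v = 33.8 mm (TCP went from -60.4 to -94.1 in the reader frame). The index measures -96.3 to -98.3, mean about -97.4, so I need about 3 mm more.

```bash
python3 -m inch '[{"dp":[0,-2,0],"turn":[0,0,0],"fingers":255},{"dp":[0,-3,0],"turn":[0,0,0],"fingers":255},{"dp":[0,-3,0],"turn":[0,0,0],"fingers":255},{"dp":[0,-3,0],"turn":[0,0,0],"fingers":255},{"dp":[0,-3,0],"turn":[0,0,0],"fingers":255},{"dp":[0,-3,0],"turn":[0,0,0],"fingers":255}]'
python3 - <<'E'
from rd import *
print("now",w2r(status.observe()["ee_pos"]))
a=cv2.imread("pics/side0.png"); b=imaging.camera("side"); cv2.imwrite("pics/sfin.png",b)
up=lambda im:cv2.resize(im[282:322,285:335],(400,320),interpolation=3)
for y in(-.085,-.097):
  print([np.round((proj("side",np.array([*r2w((x,y)),.042]))-[285,282])*8) for x in(-.060,-.093,-.097,-.101)])
v=np.hstack([up(a),up(b)]); v=cv2.convertScaleAbs(v,alpha=1.6,beta=10); cv2.imwrite("pics/f2.png",v)
E
```

```text
time_s: 12.28
ee_pos: [0.5592, -0.1907, 0.0341]
orientation: [1.914, 2.485, 0.004]
wrist_force: [6.6, 1.1, 2.1]
width: 0.23
gripper_force: 59.9
now [-0.09699239 -0.06283313]
[array([278., 179.]), array([158., 154.]), array([144., 150.]), array([130., 147.])]
[array([263., 206.]), array([143., 180.]), array([128., 177.]), array([114., 174.])]
```

View pics/f2.png

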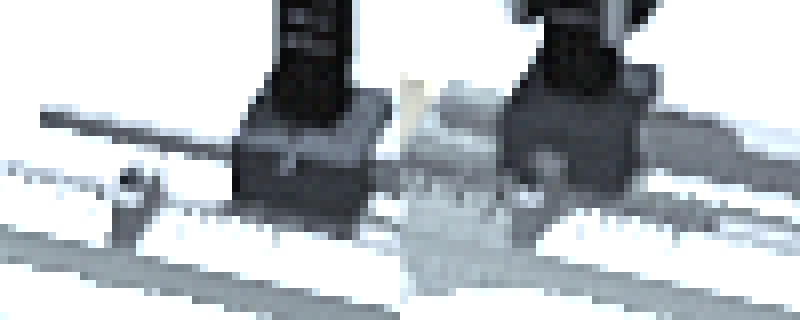

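```bash
python3 - <<'E'
from rd import *
for nm,pts in(("near face idx@-.097",[(-.101,-.108,.026),(-.093,-.108,.026),(-.101,-.108,.042),(-.093,-.108,.042)]),("ledge near edge ends",[(-.15,-.107,.026),(0,-.107,.026)]),("handle top home",[(-.07,-.068,.105),(-.05,-.068,.105),(-.06,-.068,.075)])):
    print(nm,[tuple(proj("side",np.array([*r2w(p[:2]),p[2]])).round(1)) for p in pts])
g=cv2.cvtColor(cv2.imread("pics/side0.png"),cv2.COLOR_BGR2GRAY)
print(g[300:315,294:310])
print("handle",g[280:284,312:336])
E
```

```text
near face idx@-.097 [(np.float64(297.5), np.float64(313.0)), (np.float64(301.1), np.float64(313.7)), (np.float64(297.4), np.float64(306.8)), (np.float64(301.1), np.float64(307.6))]
ledge near edge ends [(np.float64(275.8), np.float64(307.9)), (np.float64(344.3), np.float64(322.8))]
handle top home [(np.float64(318.0), np.float64(274.0)), (np.float64(327.3), np.float64(275.9)), (np.float64(322.5), np.float64(286.9))]
[[224 226 224 230 217 163 177 158 131 115 105  49  52  50  51  49]
 [219 218 216 219 226 233 236 217 180 161 160 119 165 151  99  64]
 [201 204 209 205 226 226 191 133 134 162 156 168 239 226 192 169]
 [166 168 177 170 216 195  91  50  94 149 119 142 233 223 227 228]
 [117 116 123 142 171 137  13  33  57  99  55 138 230 225 224 219]
 [132  99 116  88 136 131  83  61  72  64  52 117 199 204 208 205]
 [205 197 187  69 133 126 147 139 118  53  55  86 135 150 166 172]
 [205 222 178 176 156  75 106 128  91  54  64  93 107 121 116 118]
 [223 181 148 235 184  45  56  57  51  57  90 142 154 144  88 145]
 [214 189 204 239 220  48  57  61  56  75 135 171 206 193 169 216]
 [226 227 225 224 172  49  58  58  60 120 193 216 213 146 208 208]
 [189 195 210 210 102  51  58  55  91 183 222 229 203 146 229 217]
 [ 78 101 143 172 109  63  69  66 143 231 228 223 213 194 222 220]
 [ 89  86  85  85  84  85  87  85 147 198 192 199 212 226 223 220]
 [ 95  93  93  93  90  95  94  88  86  78  87 121 156 185 187 193]]
handle [[213 214 213 214 217 224 210  80  11  26  34  41  25  14  13   3  10 130
  237 220 218 216 217 217]
 [213 213 213 213 214 221 209  80   1  25  40  47  29  24  18   0  10 130
  237 221 218 214 218 218]
 [214 215 214 212 214 223 210  79   0   3   1   1  13  13  20   0   6 131
  236 221 214 215 216 217]
 [215 214 212 215 216 221 211  81   6  28  37  20  10  12  10   3   6 130
  236 220 215 214 217 216]]
```

```bash
python3 - <<'E'
from rd import *
pt=lambda *p:tuple(proj("top",np.array([*r2w(p[:2]),p[2]])).round(1).tolist())
print("idx top c@-.097",pt(-.097,-.097,.042),"ends",pt(-.097,-.108,.042),pt(-.097,-.086,.042),"x edges",pt(-.101,-.097,.042),pt(-.093,-.097,.042), "ptr",pt(-.06,-.085,.042),"handle top",[pt(-.06+a,-.06+b,.105) for a,b in((.01,.008),(.01,-.008),(-.01,.008),(-.01,-.008))])
g=cv2.cvtColor(cv2.imread("pics/top0.png"),cv2.COLOR_BGR2GRAY)
print("cols392-403 rows 192-206\n",g[192:207,392:404]); print("cols 372-392 rows 176-200\n",g[176:200,370:393])
E
```

```text
idx top c@-.097 (398.0, 198.5) ends (402.6, 197.4) (393.4, 199.6) x edges (398.4, 200.2) (397.6, 196.8) ptr (389.1, 184.3) handle top [(376.7, 178.6), (383.7, 176.9), (378.9, 187.3), (385.9, 185.7)]
cols392-403 rows 192-206
 [[164 162 164 177 175 173 172 162 176 174 175 178]
 [139 156 158 175 175 174 173 175 173 175 174 175]
 [160 167 164 179 176 177 176 170 155 178 177 175]
 [159 139 150 138 161 176 178 171 145 178 177 176]
 [149 156 159 158 168 180 184 174 133 163 151 175]
 [154 160 142 153 155 163 155 123  86 117 141 177]
 [127 156 135 142 136 138  83  57  70 113 155 180]
 [ 76 131 156 147 146 134  89  62  93 135 139 180]
 [ 37  82 159 152 160 140  72  43  69 119 161 179]
 [ 47  62 117 103 111 100  65  80  96 159 183 173]
 [ 83  54  84  79  83 109 152 155 160 175 144 175]
 [143  80 156 112 117 166 186 180 181 166 136 174]
 [161  93 165 141 163 183 178 180 177 173 165 177]
 [163 102 153 170 153 145 170 140 179 176 180 177]
 [171 126 108 131 131 156 171 150 178 177 165 141]]
cols 372-392 rows 176-200
 [[182 145  77 160 148 144 145 145 144  86 153 154 182 179 179 161  82 184
  177 17
[... 1546 characters left out ...]
191 164  92 173 164]
 [170  57  48  73  71  71  75  71  60  42  47  52  52  52  45  39  55 117
  187 168 111 161 139]
 [168  73  37  79  73  75  72  78  74  55  42  35  35  34  27  32  82 167
  188 168 104 121 160]
 [172 115  28  79  72  68  62  55  46  40  25  43  48  67  44  62  98 163
  185 175 139  88 159]
 [181 158  20  47  50  37  31  44  65  89  95  94  98  99  72 126 126 139
  184 178 162  69 149]
 [177 170  34  30  50  75  95  95 101 118 110 112 106  95  89 160 142 142
  181 178 158  80 154]
 [180 164  48  65  67  89 111 105 103 104  99 115 160 147 126 159 140 149
  180 180 163  90 127]
 [177 167 116 130 114 123 157 151 155 154 154 160 184 181 157 113 141 156
  181 179 173 128  76]]
```

The refined edges put the index at v ≈ 35–36 mm and the shutter is at 36.6 mm. I'll ease back 1 mm, check the cup and sign off.

```bash
python3 -m inch '[{"dp":[0,1,0],"turn":[0,0,0],"fingers":255},{"dp":[0,1,0],"turn":[0,0,0],"fingers":255},{"dp":[0,1,0],"turn":[0,0,0],"fingers":255},{"dp":[0,1,0],"turn":[0,0,0],"fingers":255}]'
python3 - <<'E'
from rd import *
from cell import ticket
im=imaging.camera("side"); m=red(im)[215:280,350:420]; c=max(cv2.findContours(m,0,1)[0],key=cv2.contourArea); print(np.array(cv2.boundingRect(c))+[350,215,0,0])
print(w2r(status.observe()["ee_pos"])); print(ticket.sign_off())
E
```

```text
time_s: 12.67
ee_pos: [0.5603, -0.1904, 0.0341]
orientation: [1.913, 2.485, 0.005]
wrist_force: [6.1, 0.9, 2.6]
width: 0.223
gripper_force: 60.0
[371 238  21  16]
[-0.09585235 -0.06282929]
the job is handed in; nothing more can be done
None
```

The job is handed in after about 13 s: the capped cup stands upright on the pedestal, about 1 mm off centre at most. The arm is still holding the shutter handle at about 35.5 mm, where I measured the index block at 35–36 mm (the block's tolerance is ±4 mm).

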